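# Lock the slicing disc on its stand

## Robot

A 6-joint arm with a two-finger parallel gripper is mounted at the origin on the work surface; the furniture and walls round the work are solid. World frame = base frame: x ahead of the robot, y to its left, z up, the work surface at z = 0. Lengths are in m, angles in rad, forces in N, time in s.
With the tool pointing down it reaches from about 0.3 to 0.875 m from the base axis. Payload 6.4 kg.
Tool frame: the origin (TCP) lies midway between the tips of the shut fingers; the grasp point (between the pads) lies 19 mm behind it; z points along the fingers, y is the line along which they close (so a half turn about z gives the same grasp; the last joint's range is limited). The gripper opens to 85 mm and grips with 20 to 120 N. Pads are 22 mm wide; open, the fingers measure 114 mm over their backs; the gripper's body (76 mm by 85 mm) begins 54 mm behind the grasp point. The pads swing forward as they close: fully open they stand 13 mm farther back than shut.
Start: joints at [-1.487, 0.181, 1.607, -0, 1.354, -0.206], TCP at [0.164, -0.551, 0.231] pointing down, gripper open.
Joint ranges: [-2.99, 2.99], [-0.89, 2.07], [0.3, 2.58], [-1.14, 4.28], [0, 2.63], [-3.12, 3.12]. Speed limits (rad/s): [2.57, 2.57, 3.01, 3.14, 3.14, 3.14].

## Interface

Orientations are given as a unit quaternion [w, x, y, z].
In Python, from bench import sensors, vision, ctrl gives the robot as it stands.
- The arm moves only by the tool carry_out, never from a script. Its argument "deltas" is text: rows parted by semicolons, each of 7 numbers parted by spaces: the shift along the tool's x, y, z in mm, then the turn, a rotation vector about the tool's x, y, z in rad, then the closure, from 0 (fully open) to 1 (shut). In form: tx ty tz ax ay az claw; .... A call has 1 to 12 rows; each row is the pose to reach, as a shift and turn from the pose commanded when the call began, along the tool's axes at that moment; what a row does not reach only later rows make up. A row lasts 1/8 s, in which the tool goes at most 62.5 mm and 10.7 degrees, less where a joint would pass 70% of its speed; a pose out of reach is approached as far as the arm can. A call with a gripper value outside its range is refused whole. The fingers move at their own pace and stop on an object; the grip force is fixed at half the most. Time passes only in rows, so rows that repeat a pose let the fingers close. It gives the time, the measured TCP pose, the force, the opening and the grip force at its end, in the units of the state.
- sensors.get_obs(): the state, without advancing time (a new reading comes with each control period).
- vision.camera(name): name is "side" or "top" or "wrist"; returns the picture (420x560x3 uint8, blue, green, red); there is no depth.
- vision.camera_model(name): a dict with "K" (3x3 intrinsics, pixels), "extrinsics" (4x4, takes a point from world to camera coordinates); the wrist camera has in their place "hand_eye" (4x4, takes a point from camera to tool coordinates, whose origin is the TCP and whose axes are the flange's). Camera axes: x right, y down, z forward; pixel columns grow to the right and rows downward; lengths in m; the calibration is good to about 2 mm. The wrist camera is an equidistant fisheye: a pixel r from the principal point sees the ray r / f radians off the axis. A picture is of the moment at which its call begins: read the wrist's pose just before it. camera_model takes no time and is no camera call.
- ctrl.hand_in(): hands the job in; it is judged then, once.
The state is a dict: "time_s": time; "q": joint angles; "dq": joint speeds; "joint_efforts": joint torques, N m; "eef_pos": TCP position; "eef_rot": TCP orientation; "wrist_force": force on the tool from outside, world axes, zero at the start; "torque": the same for the moment, N m; "opening": opening from 0.0 (shut) to 1.0 (fully open); "grasp_force": force on a finger pad.
Only numpy, scipy, OpenCV 4.12 (cv2) and the standard library are available. Lean on these libraries where they do the work, as an engineer would, in place of code of your own. Each camera call takes 0.05 s, during which the arm holds its last target. There are 200 camera calls.

## Task

Put the loose slicing disc away on its stand and lock it: draw the stand's bolt fully back out of the spindle, lower the disc hub-up over the spindle without dropping it until it sits flat on the disc already there, then slide the bolt fully home through the eye of the spindle. Leave the other things on the table where they are.

Things in the scene. Friction and masses are not known exactly. Their poses are not given: they have to be found in the camera images.
- disc_stand: Fixed steel stand (place, yaw vary). Origin: underside of base, on the axis of the upright spindle; z up, +y level from the spindle along the bolt to its knob. Base 12 high, x -56..56, y -56..116. Spindle 24 across, coned top at z 133. A smaller disc (88 across, hub 42) is fixed on it, hub top z 56. Riser 36 wide (56 at its foot) at y 58..100 carries the bolt's barrel, 25 across, axis z 114
- spindle_seat (a point): point on the spindle axis 56 above the table, on top of the hub of the disc already there: where the origin of the loose disc comes to lie. Axes as the stand's
- spindle_eye (a point): centre of the eye (keeper) in the spindle, on its axis 114 above the table (14 above the hub top of a seated loose disc); opening 11 wide, 14 high, running along the stand's y
- bolt (a joint): travel of the bolt, m: 0 = fully home through the eye (tip 15 mm past the spindle axis), 0.07 = fully drawn back to the stand's +y (tip 55 mm short of the axis: only then clear of the disc's rim). Hard stops at both ends; starts at 0 to 0.02. 2.5 N friction; stays where it is left. Rod 9 mm across, axis z 114
- bolt_knob (a point): centre of the grip of the bolt's black upright round knob, at z 142, 28 above the rod axis; moves with the bolt. Knob 16 across, grip from 16 below to 11 above this point, top 14 above. With the bolt home it stands 128 from the spindle axis, 30 beyond the barrel's end (198 when drawn back). Free space on both sides of it (stand's x)
- slicing_disc: loose steel slicing disc lying hub up on the table, 0.18 to 0.35 kg. Origin: centre of its underside; z up along the hub. Plate 96 across, 4 thick; hub tube in the middle 42 outside, bore 29 right through, top 44 above the underside. Pinch the hub's outside from above. Seated, the spindle stands 33 out of the hub
- steel_cup: bystander: small open steel cup, 64 in diameter, 36 high; origin centre of underside; it and the disc may stand in each other's place
- thermometer: bystander: probe thermometer lying flat, 198 x 26 x 18; origin under its centre
- timer: bystander: round twist timer, 66 in diameter, 48 high; origin under its centre
Not all that is in view belongs to the job. What is shaped like the slicing_disc but orange is not meant.

How it is judged:
By the outcome, as a careful person would: the job done as asked, in the order asked, and still so for the second after the job is handed in, with the robot touching nothing.
It also fails if it takes over 72 s, if anything falls off the work surface, if the arm or the gripper's body presses on something with over 40 N, if the wrist force passes 120 N, or if a joint passes its speed limit or range.

## Working session

There is one attempt and no reset: what is moved stays moved. The work goes in short steps, Python scripts to look and compute and a tool call to move; the robot and the scene stay as the last step left them, time stands still between calls to the robot, and variables do not carry over. Pictures are saved under pics/ and viewed, at most 11 in all, crops included, and the job is handed in when it is done.

Besides the shell and the picture viewer there is one more tool, called after ">>>" as name(argument=value, ...) on one line, values as JSON. carry_out: Moves the arm, as the interface text tells. Its arguments: {"type":"object","properties":{"deltas":{"type":"string"}},"required":["deltas"]}

```bash
mkdir -p pics; python3 - <<'E'
from bench import sensors, vision
import cv2, numpy as np
o=sensors.get_obs(); print({k:np.round(v,3).tolist() for k,v in o.items()})
for n in("top","side","wrist"):
    cv2.imwrite(f"pics/{n}0.png",vision.camera(n))
    m=vision.camera_model(n); print(n,{k:(np.round(v,4).tolist() if not isinstance(v,str) else v) for k,v in m.items()})
a=cv2.imread("pics/top0.png");cv2.imwrite("pics/top0b.png",cv2.resize(a,(800,600)))
a=cv2.imread("pics/side0.png");cv2.imwrite("pics/side0b.png",cv2.resize(a,(800,600)))
E
```

```text
{'time_s': 0.0, 'q': [-1.487, 0.182, 1.608, 0.0, 1.354, -0.206], 'dq': [0.002, 0.002, -0.001, -0.0, 0.001, 0.0], 'joint_efforts': [-0.001, -44.487, -35.133, -0.0, 0.009, -0.0], 'eef_pos': [0.164, -0.55, 0.23], 'eef_rot': [-0.001, 0.99, 0.144, 0.0], 'wrist_force': [-0.32, 0.013, 0.325], 'torque': [0.044, 0.026, -0.015], 'grasp_force': 0.0, 'opening': 1.002}
top {'K': [[418.3714, 0.0, 280.1274], [0.0, 418.3714, 210.8348], [0.0, 0.0, 1.0]], 'extrinsics': [[0.0234, -0.9995, -0.0227, -0.08], [-0.9835, -0.0189, -0.1797, 0.5435], [0.1792, 0.0266, -0.9835, 1.0234], [0.0, 0.0, 0.0, 1.0]]}
side {'K': [[502.2111, 0.0, 277.2342], [0.0, 502.2111, 220.1057], [0.0, 0.0, 1.0]], 'extrinsics': [[-0.999, -0.036, -0.0268, 0.5137], [0.0103, 0.3967, -0.9179, 0.1152], [0.0436, -0.9173, -0.3959, 1.162], [0.0, 0.0, 0.0, 1.0]]}
wrist {'K': [[325.1923, 0.0, 286.9021], [0.0, 325.1923, 203.3114], [0.0, 0.0, 1.0]], 'hand_eye': [[0.001, -0.965, -0.2623, 0.0667], [1.0, 0.0009, 0.0004, -0.0007], [-0.0002, -0.2623, 0.965, -0.1426], [0.0, 0.0, 0.0, 1.0]]}
```

View pics/top0b.png

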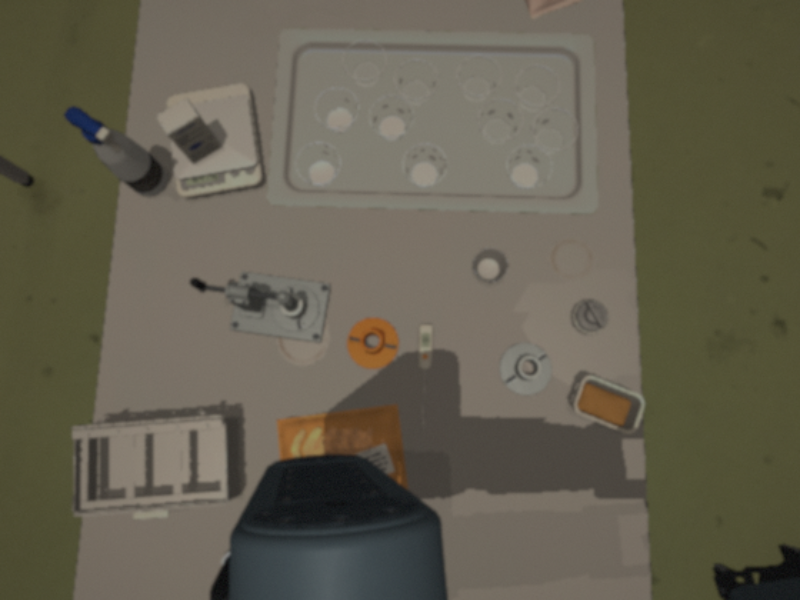

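View pics/side0b.png

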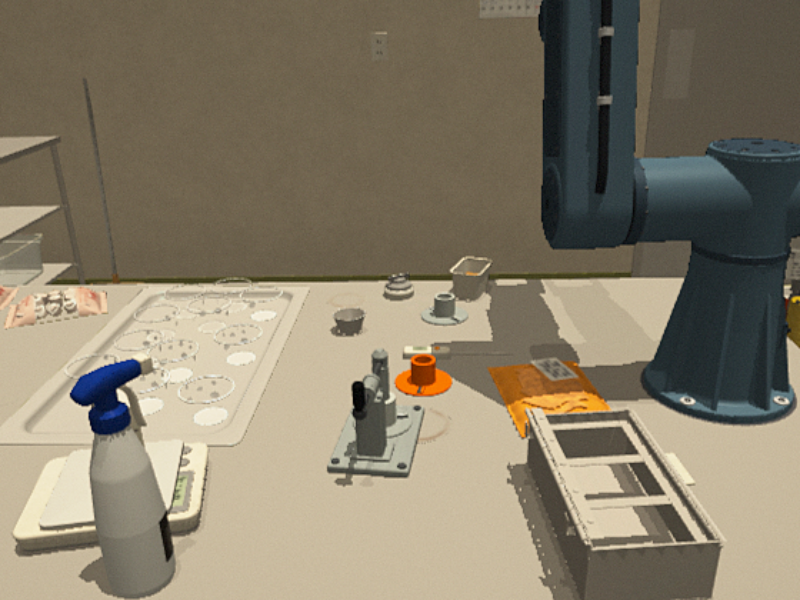

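The top view shows these candidates (pixels at 800x600):
- the grey disc (525,368), which is the target
- the orange disc (373,343), not meant
- the disc fixed on the stand (290,305)
- the timer (590,316)
- the cup (490,265)

The knob is black, at top (198,285) and side (358,396). Next I measure these and check the disc in a crop.

```bash
cat > h.py <<'E'
import numpy as np, cv2
from bench import sensors, vision
from scipy.spatial.transform import Rotation as R
def pose():
    o=sensors.get_obs(); q=o["eef_rot"]
    T=np.eye(4); T[:3,:3]=R.from_quat([q[1],q[2],q[3],q[0]]).as_matrix(); T[:3,3]=o["eef_pos"]; return T
def ray(name,uv,T=None):
    m=vision.camera_model(name); K=np.array(m["K"]); d=np.array([(uv[0]-K[0,2])/K[0,0],(uv[1]-K[1,2])/K[1,1]])
    if name=="wrist":
        t=np.linalg.norm(d); v=np.r_[d/max(t,1e-9)*np.sin(t),np.cos(t)]; X=T@np.array(m["hand_eye"])
    else:
        v=np.r_[d,1]; X=np.linalg.inv(np.array(m["extrinsics"]))
    v=X[:3,:3]@v; return X[:3,3],v/np.linalg.norm(v)
def plane(name,uv,z,T=None):
    c,v=ray(name,uv,T); return c+v*(z-c[2])/v[2]
def two(r1,r2):
    (a,u),(b,v)=r1,r2; s=np.linalg.lstsq(np.c_[u,-v],b-a,rcond=None)[0]; p,q=a+u*s[0],b+v*s[1]
    return (p+q)/2,np.linalg.norm(p-q)
def proj(name,p,T=None):
    m=vision.camera_model(name);K=np.array(m["K"])
    if name=="wrist":
        c=np.linalg.inv(T@np.array(m["hand_eye"]))@np.r_[p,1]; r=np.hypot(c[0],c[1]);t=np.arctan2(r,c[2]);return K[:2,2]+K[0,0]*t*c[:2]/max(r,1e-9)
    c=np.array(m["extrinsics"])@np.r_[p,1]; u=K@c[:3]; return u[:2]/u[2]
E
python3 - <<'E'
from h import *
t=cv2.imread("pics/top0.png"); s=cv2.imread("pics/side0.png")
def blob(im,x0,y0,x1,y1,f):
    c=im[y0:y1,x0:x1].astype(int); m=f(c).astype(np.uint8)
    n,l,st,ce=cv2.connectedComponentsWithStats(m); 
    for i in np.argsort(-st[1:,4])[:3]+1: print(st[i]+[x0,y0,0,0,0],np.round(ce[i]+[x0,y0],1))
dark=lambda c:c.max(2)<50
print("knob top");blob(t,125,185,165,215,dark)
print("knob side");blob(s,235,255,265,300,dark)
# disc plate: grey (bluish) vs table (warm)
cool=lambda c:(c[...,0]>=c[...,2]-4)&(c.max(2)>90)
print("disc top");blob(t,340,230,400,285,cool)
print("stand top");blob(t,150,180,240,245,cool)
a=np.hstack([cv2.resize(t[175:285,130:250],None,fx=3.3,fy=3.3),cv2.resize(t[175:285,330:450],None,fx=3.3,fy=3.3)])
b=cv2.resize(s[225:345,210:410],(a.shape[1]//2+90,230))
cv2.imwrite("pics/crop1.png",np.vstack([a,np.pad(b,((0,0),(0,a.shape[1]-b.shape[1]),(0,0)))]))
E
```

```text
knob top
[134 196  11   7  48] [138.9 198.9]
knob side
[247 267  10  27 212] [250.9 280.1]
[257 276   1   2   2] [257.  276.5]
[257 279   1   1   1] [257. 279.]
disc top
[355 267   2   2   2] [355.5 267.5]
stand top
```

View pics/crop1.png

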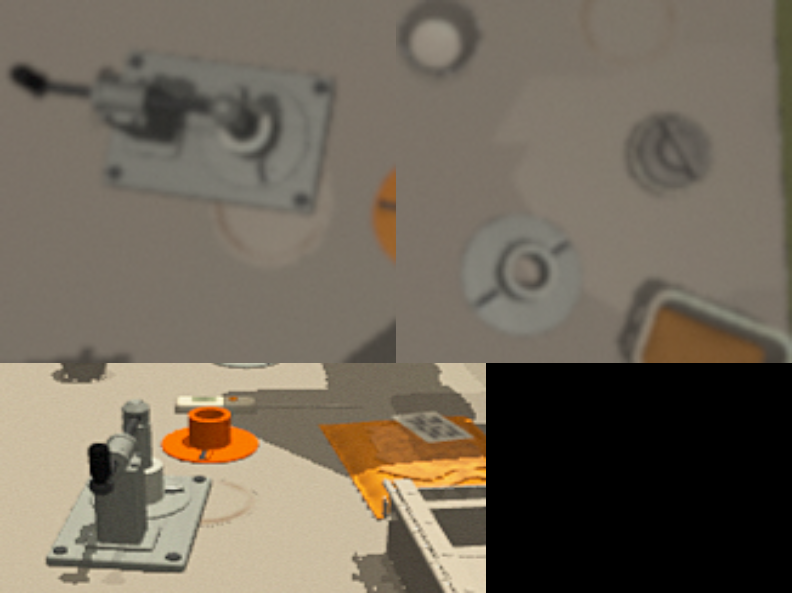

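The crop confirms the grey hub-up disc with its bore at top pixel (367.6,257.7). The stand's four base screws are clear at crop (138,61), (322,87), (113,173) and (302,200), and give its place and yaw.

```bash
python3 - <<'E'
from h import *
h=[plane("top",np.array(p)/3.3+[130,175],.012)[:2] for p in[(138,61),(322,87),(113,173),(302,200)]]
h=np.array(h); c=h.mean(0); y=(h[0]+h[2]-h[1]-h[3])/2; x=(h[0]+h[1]-h[2]-h[3])/2
print("holes",h.round(4).tolist(),"spans",np.linalg.norm(y),np.linalg.norm(x),"ang",np.degrees(np.arctan2(y[1],y[0])),np.degrees(np.arctan2(x[1],x[0])))
u=y/np.linalg.norm(y); sp=c-.03*u; print("spindle",sp)
k,e=two(ray("top",(138.9,198.9)),ray("side",(250.9,280.1)));print("knob",k,e, "rel",k[:2]-sp, np.linalg.norm(k[:2]-sp),np.degrees(np.arctan2(*(k[:2]-sp)[::-1])))
t=cv2.imread("pics/top0.png").astype(int)
print(t[275,345],t[245,366],t[270,366],t[225,350])
d=(t[...,2]-t[...,0])[230:290,335:405]; m=(d<4).astype(np.uint8)
n,l,st,ce=cv2.connectedComponentsWithStats(m); i=1+np.argmax(st[1:,4]); print(st[i]+[335,230,0,0,0])
s_=st[i]; uv=(335+s_[0]+s_[2]/2-.5,230+s_[1]+s_[3]/2-.5); print("disc plate",uv,plane("top",uv,.004)); print("hub", plane("top",(367.6,257.7),.044))
T=pose(); print("wrist T",T.round(4).tolist())
for p in[plane("top",uv,.004),k]: print(proj("wrist",p,T))
E
```

```text
holes [[0.5935, 0.2247], [0.5747, 0.0735], [0.5011, 0.2384], [0.4825, 0.0852]] spans 0.15336469573130224 0.09311609436317322 ang 82.99325730938695 -7.863258653809419
spindle [0.53428735 0.12568113]
knob [0.54995546 0.26734886 0.13206045] 0.004600246063119961 rel [0.0156681  0.14166772] 0.14253151545549825 83.68887529034376
[103 115 123] [117 126 127] [119 129 131] [104 114 124]
[357 265   1   1   1]
disc plate (np.float64(357.0), np.float64(265.0)) [ 0.4140245  -0.27017556  0.004     ]
hub [ 0.43058693 -0.29051962  0.044     ]
wrist T [[0.9583, 0.2858, -0.0001, 0.1643], [0.2858, -0.9583, 0.0013, -0.5506], [0.0003, -0.0013, -1.0, 0.2306], [0.0, 0.0, 0.0, 1.0]]
[135.26919295 -60.26735174]
[ -73.77520168 -108.91329622]
```

>>> carry_out(deltas="329 -173 -20 0 0 -1.159 0; 329 -173 -20 0 0 -1.159 0; 329 -173 -20 0 0 -1.159 0; 329 -173 -20 0 0 -1.159 0; 329 -173 -20 0 0 -1.159 0; 329 -173 -20 0 0 -1.159 0; 329 -173 -20 0 0 -1.159 0; 329 -173 -20 0 0 -1.159 0; 329 -173 -20 0 0 -1.159 0; 329 -173 -20 0 0 -1.159 0")

```text
time_s: 1.4
eef_pos: [0.4293, -0.2923, 0.2511]
eef_rot: [-0.0, 0.75, 0.662, -0.0]
wrist_force: [-0.4, -0.2, -0.6]
opening: 1.0
grasp_force: 0.0
```

```bash
python3 - <<'E'
from h import *
T=pose(); im=vision.camera("wrist"); cv2.imwrite("pics/w1.png",im); np.save("T1.npy",T)
print(T.round(3).tolist()); print(proj("wrist",[.431,-.291,.044],T))
E
```

```text
[[0.125, 0.992, -0.0, 0.429], [0.992, -0.125, 0.0, -0.292], [0.0, -0.0, -1.0, 0.251], [0.0, 0.0, 0.0, 1.0]]
[288.11255309 177.24628767]
```

View pics/w1.png

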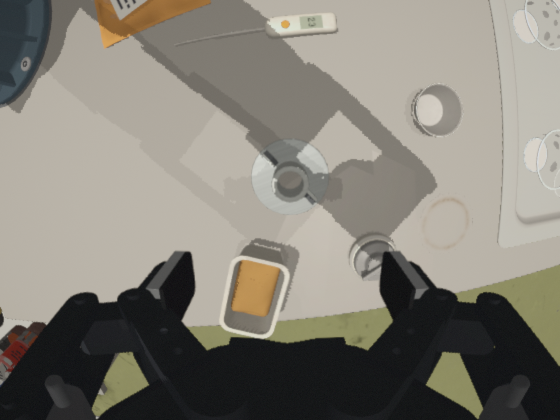

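The disc is under the tool. Its plate circle centres at about (290.5,177), with the timer at (374,258) and the cup at (436,110).

```bash
python3 - <<'E'
from h import *
T=np.load("T1.npy"); im=cv2.imread("pics/w1.png")
g=cv2.cvtColor(im,6)
c=cv2.HoughCircles(cv2.GaussianBlur(g[120:235,235:345],(3,3),0),cv2.HOUGH_GRADIENT,1,5,param1=100,param2=12,minRadius=12,maxRadius=45); print((c[0,:8]+[235,120,0]).round(1).tolist())
print("plate",plane("wrist",(290.5,177),.004,T),plane("wrist",(252,177),.004,T),plane("wrist",(329,177),.004,T),plane("wrist",(290,139),.004,T),plane("wrist",(290,215),.004,T))
print("timer",plane("wrist",(374,258),.045,T),"cup",plane("wrist",(438,108),.03,T))
E
```

```text
[[289.5, 181.5, 15.8], [292.5, 175.5, 40.8], [287.5, 175.5, 36.1], [300.5, 169.5, 25.2], [295.5, 171.5, 30.7], [280.5, 176.5, 25.2], [295.5, 180.5, 18.2], [284.5, 179.5, 19.4]]
plate [ 0.4331707  -0.29854332  0.004     ] [ 0.38649721 -0.29259738  0.004     ] [ 0.48001058 -0.30420126  0.004     ] [ 0.43821936 -0.25247589  0.004     ] [ 0.42669407 -0.3465331   0.004     ]
timer [ 0.52197879 -0.40082073  0.045     ] cup [ 0.61800699 -0.22979152  0.03      ]
```

>>> carry_out(deltas="551 49 0 0 0 0 0; 551 49 0 0 0 0 0; 551 49 0 0 0 0 0; 551 49 0 0 0 0 0; 551 49 0 0 0 0 0; 551 49 0 0 0 0 0; 551 49 0 0 0 0 0; 551 49 0 0 0 0 0; 551 49 0 0 0 0 0; 551 49 0 0 0 0 0; 551 49 0 0 0 0 0; 551 49 0 0 0 0 0")

```text
time_s: 2.95
eef_pos: [0.546, 0.2482, 0.2513]
eef_rot: [0.0, 0.75, 0.662, -0.0]
wrist_force: [-0.9, -0.6, 0.3]
opening: 1.002
grasp_force: 0.0
```

```bash
python3 - <<'E'
from h import *
T=pose(); im=vision.camera("wrist"); cv2.imwrite("pics/w2.png",im); np.save("T2.npy",T)
print(T.round(3).tolist(),sensors.get_obs()["time_s"]); print(proj("wrist",[.55,.267,.142],T),proj("wrist",[.534,.126,.133],T))
E
```

```text
[[0.124, 0.992, -0.0, 0.546], [0.992, -0.124, -0.0, 0.248], [-0.0, -0.0, -1.0, 0.251], [0.0, 0.0, 0.0, 1.0]] 3.0
[288.80729959 178.15159848] [289.91357292 321.44792331]
```

View pics/w2.png

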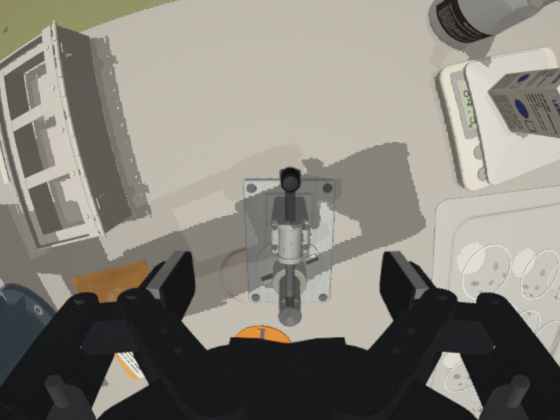

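The knob top is at (290,180) and the spindle tip at (289,316). The base holes are at (251,187), (327,187), (255,297) and (321,298), so the stand lines up with the tool.

```bash
python3 - <<'E'
from h import *
T=np.load("T2.npy"); P=lambda u,v,z:plane("wrist",(u,v),z,T)[:2]
k=P(290,181,.156); s=P(289.3,316,.130)
h=np.array([P(251,187,.012),P(327,187,.012),P(254.5,297,.012),P(321,298,.012)])
y=(h[0]+h[1]-h[2]-h[3])/2; c=h.mean(0)
print("knob",k,"spindle",s,"base",c-.03*y/np.linalg.norm(y),np.linalg.norm(y),"ang",np.degrees(np.arctan2(y[1],y[0])),"ks",np.linalg.norm(k-s),np.degrees(np.arctan2(*(k-s)[::-1])))
E
```

```text
knob [0.55085376 0.26741494] spindle [0.53396739 0.13054091] base [0.5327204  0.12540457] 0.15405514477130708 ang 82.44665114313666 ks 0.13791175010174692 82.96686722130696
```

>>> carry_out(deltas="18 2 0 0 0 0 0; 18 2 50 0 0 0 0; 18 2 100 0 0 0 0; 18 2 126 0 0 0 0; 18 2 126 0 0 0 0; 18 2 126 0 0 0 0.6; 18 2 126 0 0 0 1; 18 2 126 0 0 0 1; 18 2 126 0 0 0 1; 18 2 126 0 0 0 1; 18 2 126 0 0 0 1; 18 2 126 0 0 0 1")

```text
time_s: 4.5
eef_pos: [0.5509, 0.2674, 0.1263]
eef_rot: [0.001, 0.749, 0.663, 0.001]
wrist_force: [0.2, 0.2, 5.8]
opening: 0.162
grasp_force: 58.8
```

>>> carry_out(deltas="10 0 0 0 0 0 1; 20 0 0 0 0 0 1; 30 0 0 0 0 0 1; 40 0 0 0 0 0 1; 48 0 0 0 0 0 1; 54 0 0 0 0 0 1; 57 0 0 0 0 0 1; 57 0 0 0 0 0 1")

```text
time_s: 5.5
eef_pos: [0.5578, 0.324, 0.1263]
eef_rot: [0.001, 0.749, 0.663, 0.001]
wrist_force: [1.6, -0.7, 5.8]
opening: 0.168
grasp_force: 58.8
```

>>> carry_out(deltas="1 0 0 0 0 0 1; 2 0 0 0 0 0 1; 3 0 0 0 0 0 1; 4 0 0 0 0 0 1; 4 0 0 0 0 0 1")

```text
time_s: 6.12
eef_pos: [0.5578, 0.3241, 0.1261]
eef_rot: [0.002, 0.749, 0.662, -0.002]
wrist_force: [-3.3, -15.0, 10.7]
opening: 0.166
grasp_force: 59.3
```

>>> carry_out(deltas="-3 0 0 0 0 0 1; -3 0 0 0 0 0 0; -3 0 0 0 0 0 0; -3 0 0 0 0 0 0; -3 0 -60 0 0 0 0; -3 0 -125 0 0 0 0; -3 0 -125 0 0 0 0")

```text
time_s: 7.0
eef_pos: [0.5601, 0.3264, 0.2573]
eef_rot: [0.002, 0.749, 0.663, 0.005]
wrist_force: [0.8, 0.3, -0.8]
opening: 0.998
grasp_force: 0.0
```

```bash
python3 - <<'E'
from h import *
T=pose(); im=vision.camera("wrist"); cv2.imwrite("pics/w3.png",im); np.save("T3.npy",T)
print(T.round(4).tolist()); 
g=im[130:330,200:380].astype(int).max(2)<35
print(proj("wrist",[.5578,.3245,.156],T))
n,l,st,ce=cv2.connectedComponentsWithStats(g.astype(np.uint8))
for i in np.argsort(-st[1:,4])[:4]+1: print(st[i]+[200,130,0,0,0],(ce[i]+[200,130]).round(1))
d=np.array([.433,-.297,.22])-T[:3,3]; print("tool shift to disc hover mm",(T[:3,:3].T@d*1000).round(1))
E
```

```text
[[0.1211, 0.9926, 0.0109, 0.5601], [0.9926, -0.1212, 0.004, 0.3264], [0.0053, 0.0103, -0.9999, 0.2573], [0.0, 0.0, 0.0, 1.0]]
[282.76615375 207.59502804]
[275 193  17  26 374] [283.  205.1]
tool shift to disc hover mm [-634.3  -51.    33.4]
```

>>> carry_out(deltas="-200 -16 0 0 0 0 0; -400 -32 0 0 0 0 0; -634 -51 33 0 0 0 0; -634 -51 33 0 0 0 0; -634 -51 33 0 0 0 0; -634 -51 33 0 0 0 0; -634 -51 33 0 0 0 0; -634 -51 33 0 0 0 0; -634 -51 33 0 0 0 0; -634 -51 33 0 0 0 0; -634 -51 33 0 0 0 0; -634 -51 33 0 0 0 0")

```text
time_s: 8.55
eef_pos: [0.4285, -0.2978, 0.2157]
eef_rot: [-0.002, 0.749, 0.662, 0.0]
wrist_force: [-0.3, 0.4, -1.0]
opening: 1.0
grasp_force: 0.0
```

```bash
python3 - <<'E'
from h import *
T=pose(); im=vision.camera("wrist"); np.save("T4.npy",T); cv2.imwrite("pics/w4.png",im)
print(T.round(4).tolist(),sensors.get_obs()["time_s"]); a=proj("wrist",[.433,-.297,.044],T); print(a)
x,y=np.round(a).astype(int); cv2.imwrite("pics/w4c.png",cv2.resize(im[y-70:y+70,x-70:x+70],None,fx=4,fy=4)); print(x-70,y-70)
E
```

```text
[[0.1234, 0.9924, -0.0019, 0.4285], [0.9924, -0.1234, 0.0026, -0.2978], [0.0024, -0.0022, -1.0, 0.2157], [0.0, 0.0, 0.0, 1.0]] 8.6
[291.42751136 184.41767718]
221 114
```

View pics/w4c.png

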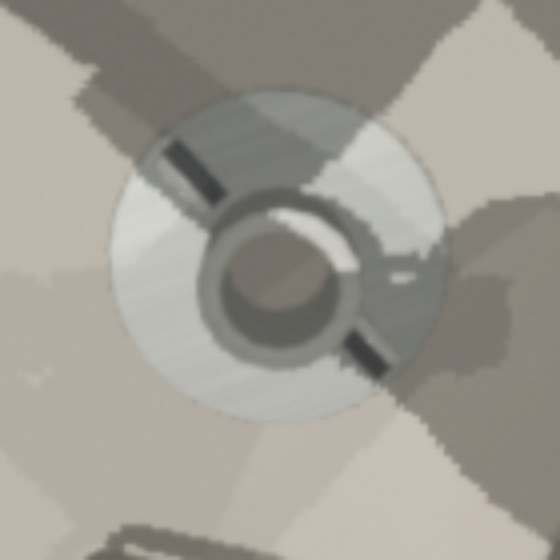

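The plate circle centres at crop (278,255), which is image (290.5,177.8). The top of the hub is near crop (279.5,285), or image (290.9,185.2).

```bash
python3 - <<'E'
from h import *
T=np.load("T4.npy")
a=plane("wrist",(290.5,177.75),.004,T); b=plane("wrist",(290.9,185.2),.044,T); print(a,b)
for p in(a,b,): print((T[:3,:3].T@(p-T[:3,3])*1000).round(1))
print(sensors.get_obs()["eef_pos"])
E
```

```text
[ 0.43237794 -0.2977231   0.004     ] [ 0.43238853 -0.29772082  0.044     ]
[1.000e-01 4.300e+00 2.117e+02]
[  0.2   4.2 171.7]
[ 0.42898189 -0.29693553  0.21606855]
```

>>> carry_out(deltas="0 4 50 0 0 0 0; 0 4 100 0 0 0 0; 0 4 150 0 0 0 0; 0 4 185 0 0 0 0; 0 4 201 0 0 0 0; 0 4 201 0 0 0 0; 0 4 201 0 0 0 0.4; 0 4 201 0 0 0 0.7; 0 4 201 0 0 0 1; 0 4 201 0 0 0 1; 0 4 201 0 0 0 1; 0 4 201 0 0 0 1")

```text
time_s: 10.1
eef_pos: [0.4339, -0.2995, 0.0178]
eef_rot: [0.001, 0.749, 0.663, -0.0]
wrist_force: [-0.6, 1.0, 6.9]
opening: 0.465
grasp_force: 61.1
```

>>> carry_out(deltas="0 0 -5 0 0 0 1; 0 0 -20 0 0 0 1; 0 0 -60 0 0 0 1; 0 0 -110 0 0 0 1; 0 0 -160 0 0 0 1; 0 0 -200 0 0 0 1; 0 0 -220 0 0 0 1; 0 0 -220 0 0 0 1; 0 0 -220 0 0 0 1")

```text
time_s: 11.22
eef_pos: [0.4327, -0.2981, 0.2353]
eef_rot: [-0.001, 0.749, 0.663, -0.0]
wrist_force: [-1.1, -0.3, -2.4]
opening: 0.469
grasp_force: 61.6
```

```bash
python3 - <<'E'
from h import *
o=sensors.get_obs();T=pose(); im=vision.camera("wrist"); np.save("T5.npy",T); cv2.imwrite("pics/w5.png",im)
print(T.round(4).tolist()); a=proj("wrist",T[:3,3]+[0,0,.026],T); print(a, proj("wrist",T[:3,3]+[0,0,-.014],T))
x,y=np.round(a).astype(int); y=min(y,420-90);cv2.imwrite("pics/w5c.png",cv2.resize(im[y-90:y+90,x-110:x+110],None,fx=3.3,fy=3.3)); print(x-110,y-90)
d=np.array([.5335,.1278,.24])-T[:3,3]; print("tool shift to spindle mm",(T[:3,:3].T@d*1000).round(1))
E
```

```text
[[0.1218, 0.9926, -0.0011, 0.4327], [0.9926, -0.1218, 0.0012, -0.2981], [0.0011, -0.0013, -1.0, 0.2353], [0.0, 0.0, 0.0, 1.0]]
[286.73320851 286.94716012] [286.7902358  248.78995915]
177 197
tool shift to spindle mm [435.   48.2  -4.3]
```

View pics/w5c.png

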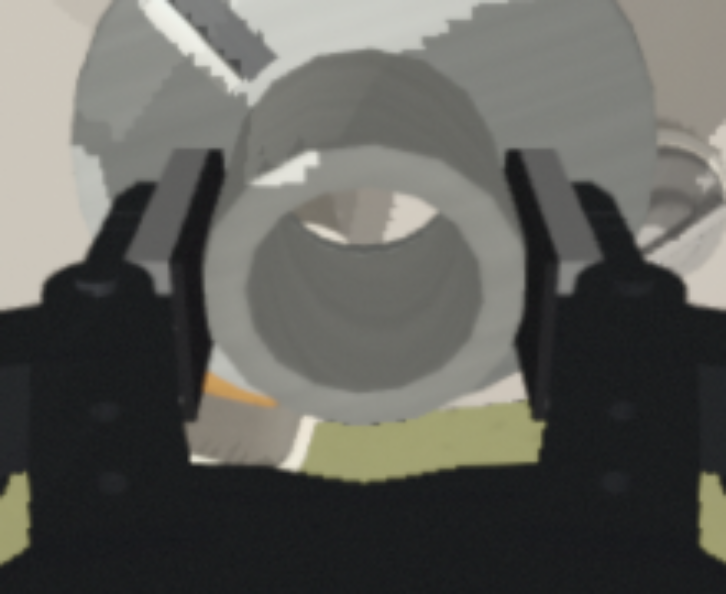

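The hub is held upright. Its ring centre is at crop (365,285), which puts it about 1.5 mm ahead of the TCP along tool x. Now I move to 110 mm short of the spindle and re-measure it from there.

>>> carry_out(deltas="40 5 0 0 0 0 1; 90 10 0 0 0 0 1; 140 15 0 0 0 0 1; 190 22 0 0 0 0 1; 240 30 0 0 0 0 1; 290 40 0 0 0 0 1; 325 48 0 0 0 0 1; 325 48 0 0 0 0 1; 325 48 0 0 0 0 1; 325 48 0 0 0 0 1; 325 48 0 0 0 0 1; 325 48 0 0 0 0 1")

```text
time_s: 12.78
eef_pos: [0.5204, 0.0175, 0.2364]
eef_rot: [0.0, 0.749, 0.662, 0.0]
wrist_force: [-0.8, -0.5, -3.2]
opening: 0.466
grasp_force: 61.5
```

```bash
python3 - <<'E'
from h import *
o=sensors.get_obs();T=pose(); im=vision.camera("wrist"); np.save("T6.npy",T); cv2.imwrite("pics/w6.png",im)
print(T.round(4).tolist(),o["opening"],o["time_s"]); a=proj("wrist",[.5335,.128,.133],T); print(a)
x,y=np.round(a).astype(int);x0,y0=max(0,x-75),max(0,y-75); cv2.imwrite("pics/w6c.png",cv2.resize(im[y0:y0+150,x0:x0+150],None,fx=4,fy=4)); print(x0,y0)
E
```

```text
[[0.1227, 0.9924, 0.0002, 0.5204], [0.9924, -0.1227, -0.0001, 0.0175], [-0.0001, 0.0002, -1.0, 0.2364], [0.0, 0.0, 0.0, 1.0]] 0.4658527755362392 12.775
[285.98862507  59.17890679]
211 0
```

View pics/w6c.png

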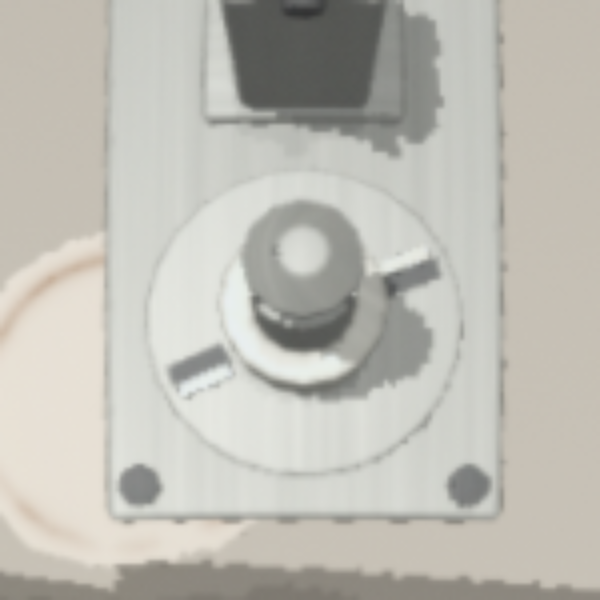

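The spindle's flat tip is at crop (303,248). The fixed plate's circle centres at (304.5,321.5), and the near screws are at (140,485) and (468,485).

```bash
python3 - <<'E'
from h import *
T=np.load("T6.npy")
for n,u,v,z in[("tip",303,248,.133),("plate",304.5,321.5,.016),("s1",140,485,.012),("s2",468,485,.012)]:
    p=plane("wrist",(211+u/4,v/4),z,T); print(n,p.round(4),(T[:3,:3].T@(p-T[:3,3])*1000).round(1))
T5=np.load("T5.npy"); p=plane("wrist",(287.6,283.4),T5[2,3]+.026,T5); print("hub in tool",(T5[:3,:3].T@(p-T5[:3,3])*1000).round(1))
im=cv2.imread("pics/w6.png"); print(pose()[:3,3])
E
```

```text
tip [0.5338 0.1257 0.133 ] [ 1.091e+02 -1.000e-01  1.033e+02]
plate [0.5342 0.1247 0.016 ] [108.1   0.4 220.3]
s1 [0.4828 0.0853 0.012 ] [ 62.7 -45.7 224.3]
s2 [0.5742 0.0741 0.012 ] [ 62.8  46.4 224.4]
hub in tool [  1.7   0.3 -26. ]
[0.52044527 0.01758863 0.23636523]
```

>>> carry_out(deltas="30 0 0 0 0 0 1; 70 0 0 0 0 0 1; 98 0 0 0 0 0 1; 107.5 0 10 0 0 0 1; 107.5 0 35 0 0 0 1; 107.5 0 60 0 0 0 1; 107.5 0 72 0 0 0 1; 107.5 0 72 0 0 0 1; 107.5 0 72 0 0 0 1; 107.5 0 72 0 0 0 1")

```text
time_s: 14.08
eef_pos: [0.5344, 0.1247, 0.1655]
eef_rot: [0.001, 0.749, 0.663, 0.001]
wrist_force: [-0.0, 0.4, -3.5]
opening: 0.465
grasp_force: 61.5
```

```bash
python3 - <<'E'
from h import *
o=sensors.get_obs();T=pose(); im=vision.camera("wrist"); cv2.imwrite("pics/w7.png",im)
print(T.round(4).tolist())
s=vision.camera("side"); a=cv2.resize(im[200:330,200:380],None,fx=3,fy=3); b=cv2.resize(s[200:330,190:320],(390,390)); b=b[:a.shape[0]]
h=min(len(a),len(b)); cv2.imwrite("pics/w7c.png",np.hstack([a[:h,:400],b[:h]])); print(a.shape)
print(proj("wrist",[.5338,.126,.133],T))
E
```

```text
[[0.1218, 0.9926, 0.0021, 0.5344], [0.9926, -0.1218, 0.0, 0.1247], [0.0003, 0.0021, -1.0, 0.1655], [0.0, 0.0, 0.0, 1.0]]
(390, 540, 3)
[285.35926854 234.16629241]
```

View pics/w7c.png

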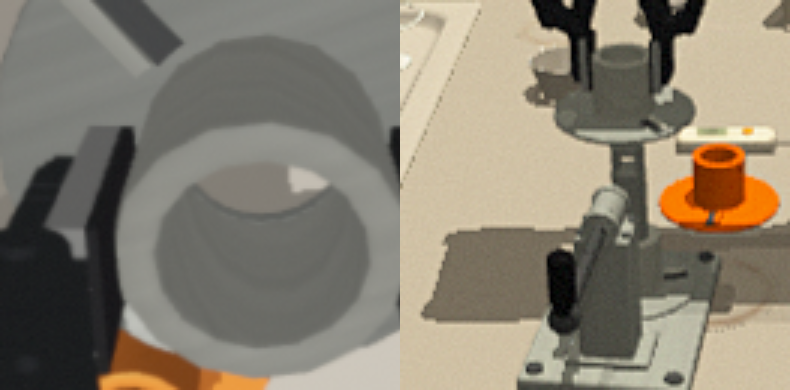

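The side view shows the disc level right over the spindle, so I lower it gently.

>>> carry_out(deltas="0 0 6 0 0 0 1; 0 0 12 0 0 0 1; 0 0 15 0 0 0 1; 0 0 18 0 0 0 1; 0 0 21 0 0 0 1; 0 0 24 0 0 0 1; 0 0 24 0 0 0 1")

```text
time_s: 15.05
eef_pos: [0.5334, 0.1248, 0.14]
eef_rot: [-0.0, 0.749, 0.663, -0.0]
wrist_force: [-0.3, 0.6, -2.3]
opening: 0.467
grasp_force: 61.5
```

>>> carry_out(deltas="0 0 5 0 0 0 1; 0 0 10 0 0 0 1; 0 0 15 0 0 0 1; 0 0 20 0 0 0 1; 0 0 25 0 0 0 1; 0 0 30 0 0 0 1; 0 0 36 0 0 0 1; 0 0 42 0 0 0 1; 0 0 48 0 0 0 1; 0 0 54 0 0 0 1; 0 0 58 0 0 0 1; 0 0 58 0 0 0 1")

```text
time_s: 16.55
eef_pos: [0.5333, 0.1248, 0.0819]
eef_rot: [-0.0, 0.749, 0.663, -0.0]
wrist_force: [0.9, -0.1, -3.7]
opening: 0.464
grasp_force: 61.5
```

>>> carry_out(deltas="0 0 2 0 0 0 1; 0 0 4 0 0 0 1; 0 0 6 0 0 0 1; 0 0 7 0 0 0 1; 0 0 8 0 0 0 1; 0 0 8 0 0 0 1; 0 0 8 0 0 0 1")

```text
time_s: 17.42
eef_pos: [0.5336, 0.1248, 0.0743]
eef_rot: [0.0, 0.749, 0.663, 0.0]
wrist_force: [0.0, -0.3, -3.4]
opening: 0.466
grasp_force: 61.5
```

>>> carry_out(deltas="0 0 0.5 0 0 0 1; 0 0 1 0 0 0 1; 0 0 1.5 0 0 0 1; 0 0 1.5 0 0 0 1; 0 0 1.5 0 0 0 1")

```text
time_s: 18.05
eef_pos: [0.5337, 0.1248, 0.0738]
eef_rot: [0.0, 0.749, 0.663, 0.0]
wrist_force: [-5.1, 0.7, 6.8]
opening: 0.463
grasp_force: 62.9
```

>>> carry_out(deltas="0 0 0 0 0 0 0.4; 0 0 0 0 0 0 0; 0 0 0 0 0 0 0; 0 0 0 0 0 0 0; 0 0 -15 0 0 0 0; 0 0 -50 0 0 0 0; 0 0 -100 0 0 0 0; 0 0 -120 0 0 0 0; 60 0 -120 0 0 0 0; 100 0 -120 0 0 0 0; 100 0 -120 0 0 0 0; 100 0 -120 0 0 0 0")

```text
time_s: 19.55
eef_pos: [0.5457, 0.2238, 0.1933]
eef_rot: [0.0, 0.749, 0.663, 0.0]
wrist_force: [-0.3, 0.7, -0.4]
opening: 0.999
grasp_force: 0.0
```

```bash
python3 - <<'E'
from h import *
T=pose(); im=vision.camera("wrist"); cv2.imwrite("pics/w8.png",im); s=vision.camera("side")
print(T.round(4).tolist()); h=np.hstack([im[150:410,180:420],s[180:310,190:310].repeat(2,0).repeat(2,1)]); cv2.imwrite("pics/w8c.png",cv2.resize(h,None,fx=1.6,fy=1.6))
d=np.array([.5575,.3245,T[2,3]])-T[:3,3]; print((T[:3,:3].T@d*1000).round(1)); print(proj("wrist",[.5578,.3245,.156],T))
g=im[100:300,220:350].astype(int).max(2)<35
n,l,st,ce=cv2.connectedComponentsWithStats(g.astype(np.uint8))
for i in np.argsort(-st[1:,4])[:2]+1: print(st[i]+[220,100,0,0,0],(ce[i]+[220,100]).round(1))
E
```

```text
[[0.1212, 0.9926, 0.0004, 0.5457], [0.9926, -0.1212, -0.0004, 0.2238], [-0.0003, 0.0004, -1.0, 0.1933], [0.0, 0.0, 0.0, 1.0]]
[101.4  -0.5  -0. ]
[286.57944154  55.73539596]
```

View pics/w8c.png

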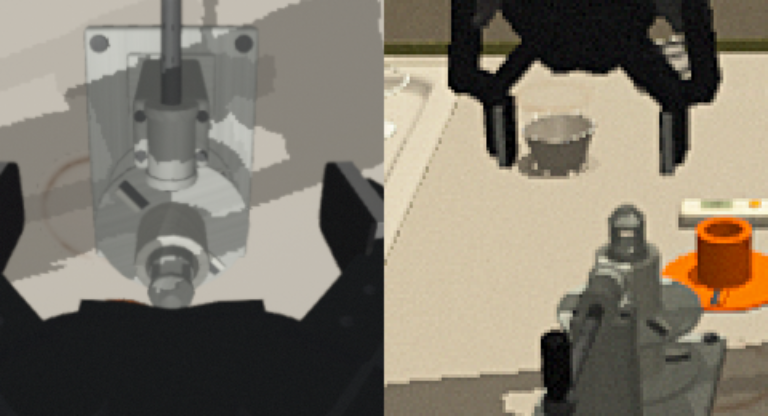

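The disc is seated flat over the spindle, and the knob is drawn back as expected. Next I grip it and push the bolt home.

>>> carry_out(deltas="50 0 0 0 0 0 0; 101 0 0 0 0 0 0; 101 0 0 0 0 0 0; 101 0 0 0 0 0 0; 101 0 35 0 0 0 0; 101 0 67 0 0 0 0; 101 0 67 0 0 0 0; 101 0 67 0 0 0 0.6; 101 0 67 0 0 0 1; 101 0 67 0 0 0 1; 101 0 67 0 0 0 1; 101 0 67 0 0 0 1")

```text
time_s: 21.15
eef_pos: [0.5579, 0.3245, 0.1268]
eef_rot: [-0.0, 0.749, 0.663, 0.0]
wrist_force: [-3.6, -0.9, 5.4]
opening: 0.169
grasp_force: 58.7
```

>>> carry_out(deltas="0 0 0 0 0 0 1; -10 0 0 0 0 0 1; -20 0 0 0 0 0 1; -30 0 0 0 0 0 1; -38 0 0 0 0 0 1; -45 0 0 0 0 0 1; -50 0 0 0 0 0 1; -55 0 0 0 0 0 1; -60 0 0 0 0 0 1; -65 0 0 0 0 0 1; -65 0 0 0 0 0 1")

```text
time_s: 22.52
eef_pos: [0.55, 0.2597, 0.1268]
eef_rot: [-0.0, 0.749, 0.663, 0.0]
wrist_force: [-3.7, 0.7, 7.5]
opening: 0.163
grasp_force: 59.1
```

>>> carry_out(deltas="-2 0 0 0 0 0 1; -4 0 0 0 0 0 1; -5 0 0 0 0 0 1; -6 0 0 0 0 0 1; -7 0 0 0 0 0 1; -8 0 0 0 0 0 1; -8 0 0 0 0 0 1")

```text
time_s: 23.4
eef_pos: [0.5494, 0.255, 0.1269]
eef_rot: [-0.001, 0.749, 0.663, 0.003]
wrist_force: [-1.2, 12.9, 2.2]
opening: 0.165
grasp_force: 58.7
```

>>> carry_out(deltas="2 0 0 0 0 0 1; 2 0 0 0 0 0 0.5; 2 0 0 0 0 0 0; 2 0 0 0 0 0 0; 2 0 0 0 0 0 0; 2 0 -40 0 0 0 0; 2 0 -100 0 0 0 0; 2 0 -130 0 0 0 0; 2 0 -130 0 0 0 0; 2 0 -130 0 0 0 0")

```text
time_s: 24.65
eef_pos: [0.5488, 0.2536, 0.2545]
eef_rot: [-0.0, 0.749, 0.663, -0.001]
wrist_force: [0.0, -0.4, -0.4]
opening: 0.996
grasp_force: 0.0
```

```bash
python3 - <<'E'
from h import *
T=pose(); im=vision.camera("wrist"); cv2.imwrite("pics/w9.png",im)
g=im[100:300,220:350].astype(int).max(2)<35
n,l,st,ce=cv2.connectedComponentsWithStats(g.astype(np.uint8))
for i in np.argsort(-st[1:,4])[:2]+1: print(st[i]+[220,100,0,0,0],(ce[i]+[220,100]).round(1))
print(T[:3,3],proj("wrist",[.5494,.255,.156],T),proj("wrist",[.5494,.255,.142],T))
cv2.imwrite("pics/w9c.png",cv2.resize(im[130:370,200:380],None,fx=2.4,fy=2.4))
E
```

```text
[279 189  18  26 396] [287.6 201.3]
[0.54877257 0.25355166 0.2545223 ] [287.49182378 203.29811035] [287.47344247 198.74215176]
```

View pics/w9c.png

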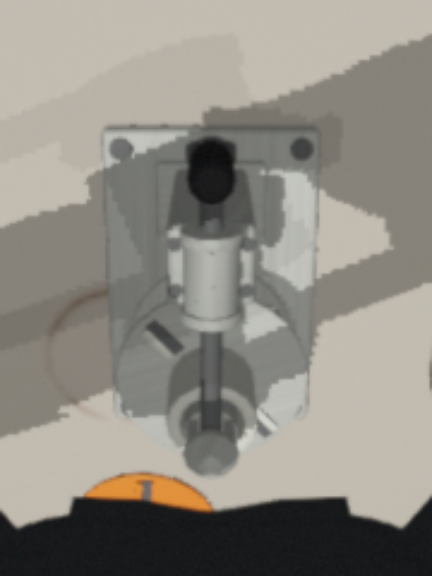

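The knob sits where a fully home bolt should be, at image (287.6,201). The rod runs into the spindle above the seated disc, and the gripper is clear.

```bash
python3 -c "
from bench import ctrl; print(ctrl.hand_in())"
```

```text
the job is handed in; nothing more can be done
None
```

The disc is seated flat on the stand and the bolt is fully home through the spindle's eye; I handed the job in at about 25 s of robot time, and the verdict was not shown to me.

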